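Set the mirror carriage on the optical rail

TASK

Loosen the clamp knob on the mirror carriage, then slide the carriage along its rail until the middle of the 45-degree mirror is squarely in line with the round laser barrel (not the box-shaped detector), and turn the knob back until it is fully tight, so that the carriage stays locked there. Do not force the carriage along while it is still clamped, keep the gripper off the mirror, leave the loose things lying around where they are, and let go at the end.

Things in the scene. Friction and masses are not known exactly. Their poses are not given: they have to be found in the camera images.
- clamp_grip (a point): Grip point of the clamp knob on the carriage's robot side: a black bar 70 mm long, 16 mm thick, 40 mm tall, standing on a 44 mm disc and turning about the vertical. The point is on the axis, 16 mm below the bar's top, 24 mm above the disc; x along the bar, z up. It moves with the carriage. The mirror's top is 22 mm above this point, its edge 80 mm away in plan.
- clamp (a joint): Turn of the clamp knob: 0 = fully tight (bar straight across the rail, a stop), 1.4 rad = fully loose (a stop); counter-clockwise from above loosens. The brake grips below about 0.5 rad; above 0.7 the carriage slides freely. The knob stays where it is left; about 0.2 to 0.3 N m turns it.
- carriage (a joint): Position (m) of the sliding carriage along the rail's y axis, -0.17 to 0.17, 0 = middle. The carriage is a bare aluminium plate, 180 mm across the rail, 70 mm along it, 22 mm thick, its top 52 mm above the rail's foot. Loosened, it slides with about 3 N and stays where left; it can be slid by the held knob.
- rail: Fixed dark steel rail, 540 mm long (its y axis), 60 mm wide, 30 mm high, standing on the 12 mm thick breadboard, at a yaw that varies by about 0.2 rad; origin at the middle of its underside, z up, x across it, away from the robot. A round lens is bolted on its +y end.
- mirror: Round mirror, 60 mm across and 12 mm thick, upright in a black ring on the far half of the carriage, turned 45 degrees to the rail; not to be touched. Origin at the centre of its glass; it is 105 mm across the rail from the knob's axis, at the same place along the rail. Its x axis points out of the glass.
- laser: Fixed laser head on a short post beyond the rail: a horizontal round barrel 40 mm across and 100 mm long, square to the rail, at the height of the mirror's centre. Origin on the breadboard under the barrel's axis; its -x axis is the direction in which it points, so the mirror's centre must come to y = 0 in this frame.
- laser_muzzle (a point): The front end of the laser barrel, on the barrel's axis, 84 mm above the breadboard.
- detector: Fixed box-shaped grey detector, 70 x 62 x 58 mm, on an equal post beyond the rail; the laser and the detector may have swapped sides. Not the target.
- screwdriver: Loose screwdriver, 170 mm long, lying on the robot's side of the breadboard; leave alone. Origin on its underside.
- post: Loose upright steel post, 25 mm thick and 92 mm tall on a 52 mm foot, near the left edge; leave alone. Origin at the centre of its underside.
- lens_case: Loose grey plastic lens case, 90 x 70 x 34 mm, near the right edge; leave alone. Origin at the centre of its underside.
- goggles: Loose orange safety goggles, 142 mm wide and 45 mm tall, on the robot's side of the breadboard; leave alone. Origin at their underside.

How it is judged:
By the outcome, as a careful person would: the job done as asked, in the order asked, and still so for the second after the job is handed in, with the robot touching nothing.
It also fails if it takes over 45 s, if anything falls off the work surface, if the arm or the gripper's body presses on something with over 40 N, if the wrist force passes 120 N, or if a joint passes its speed limit or range.

ROBOT

A 7-joint arm with a two-finger parallel gripper is mounted at the origin on the work surface. World frame = base frame: x ahead of the robot, y to its left, z up, the work surface at z = 0. Lengths are in m, angles in rad, forces in N, time in s.
With the tool pointing down it reaches from about 0.4 to 0.85 m from the base axis. Payload 4.5 kg.
Tool frame: the origin (TCP) lies at the very end of the fingers, on their centre line; the grasp point (between the pads) lies 19 mm behind it; z points along the fingers, y is the line along which they close (so a half turn about z gives the same grasp; the last joint's range is limited). The gripper opens to 88 mm and grips with 3 to 60 N. Pads are 18 mm wide; open, the fingers measure 123 mm over their backs; the gripper's body (75 mm by 187 mm) begins 45 mm behind the grasp point.
Start: joints at [-1.31, 0.689, -0.195, 1.565, 0.157, 0.902, -0.215], TCP at [0.141, 0.609, 0.239] pointing down, gripper open.
Joint ranges: [-3.01, 3.01], [-0.46, 2.08], [-1.47, 1.51], [0.13, 2.56], [-1, 4.14], [0.04, 2.09], [-2.66, 2.66]. Speed limits (rad/s): [2.57, 2.57, 3.14, 3.14, 3.14, 3.14, 3.14].

INTERFACE

Orientations are given as a unit quaternion [x, y, z, w].
In Python, from plant import r gives the robot as it stands. The module is installed in compiled form; this text tells all that it offers.
- The arm moves only by the shell command python3 -m pendant 'ROWS' [FORCE]. ROWS is JSON, one flat list of numbers, 7 for each row, row after row: the opening, from 0 (shut) to 1 (fully open), then the shift along the tool's x, y, z scaled (see below), then the turn, a rotation vector about the tool's x, y, z scaled (see below). A call has 1 to 12 rows; each row is the pose to reach, as a shift and turn from the pose commanded when the call began, along the tool's axes at that moment; what a row does not reach only later rows make up. The controller multiplies each number of a shift by 0.15 m and each number of a turn by pi/2 rad. A row lasts 1/10 s, in which the tool goes at most 50 mm and 8.59 degrees, less where a joint would pass 70% of its speed; a pose out of reach is approached as far as the arm can. A call with a number of a shift or a turn outside -1 to 1 is refused whole. A call with a gripper value outside its range is refused whole. The fingers move at their own pace and stop on an object; FORCE is the grip in N (left out, the last holds). Time passes only in rows, so rows that repeat a pose let the fingers close. It gives the time, the measured TCP pose, the force, the opening and the grip force at its end, in the units of the state.
- r.get_state(): the state, without advancing time (a new reading comes with each control period).
- r.snapshot(name): name is "scene" or "top" or "wrist"; returns a dict with "img" (384x512x3 uint8, red, green, blue), "mtx" (3x3 intrinsics, pixels), "cam_to_world" (4x4, takes a point from camera to world coordinates). Camera axes: x right, y up, looking along -z (the intrinsics and any distortion apply to the point x, -y, -z); pixel columns grow to the right and rows downward; lengths in m; the calibration is good to about 2 mm. A picture is of the moment at which its call begins. There is no depth.
- r.finish_job(): hands the job in; it is judged then, once.
The state is a dict: "clock": time; "q": joint angles; "qd": joint speeds; "joint_torque": joint torques, N m; "tool_pos": TCP position; "eef_rot": TCP orientation; "contact_force": force on the tool from outside, world axes, zero at the start; "moment": the same for the moment, N m; "opening": opening from 0.0 (shut) to 1.0 (fully open); "finger_force": force on a finger pad.
Only numpy, scipy, OpenCV 4.12 (cv2) and the standard library are available. Lean on these libraries where they do the work, as an engineer would, in place of code of your own. Each camera call takes 0.05 s, during which the arm holds its last target. There are 200 camera calls.

## Working session

There is one attempt and no reset: what is moved stays moved. The work goes in short steps, Python scripts to look and compute and a shell command to move; the robot and the scene stay as the last step left them, time stands still between calls to the robot, and variables do not carry over. Pictures are saved under pics/ and viewed, at most 10 in all, crops included, and the job is handed in when it is done.

```bash
mkdir -p pics; python3 - <<'E'
from plant import r
import cv2,pickle
d={}
for n in("scene","top"):
    s=r.snapshot(n);d[n]=s
    cv2.imwrite(f"pics/{n}0.png",cv2.resize(s["img"][:,:,::-1],(800,600),interpolation=cv2.INTER_CUBIC))
    print(n,s["mtx"].tolist(),s["cam_to_world"].round(4).tolist(),[k for k in s])
pickle.dump(d,open("s0.pkl","wb"))
s=r.get_state();print(s)
E
```

```text
scene [[467.80439155133945, 0.0, 253.21775313459872], [0.0, 467.80439155133945, 198.1405177378933], [0.0, 0.0, 1.0]] [[0.4449, -0.6498, 0.6163, 1.3695], [0.8956, 0.3172, -0.312, -0.423], [0.0073, 0.6907, 0.7231, 1.0172], [0.0, 0.0, 0.0, 1.0]] ['img', 'mtx', 'cam_to_world']
top [[495.091187676538, 0.0, 257.02126255448854], [0.0, 495.091187676538, 191.07500028077644], [0.0, 0.0, 1.0]] [[-0.0138, 0.9961, -0.0867, 0.4627], [-0.9998, -0.0152, -0.0163, -0.0249], [-0.0175, 0.0865, 0.9961, 1.479], [0.0, 0.0, 0.0, 1.0]] ['img', 'mtx', 'cam_to_world']
{'clock': 0.1, 'q': array([-1.31020611,  0.68987397, -0.19449461,  1.56621822,  0.15732373,
        0.90251782, -0.2150785 ]), 'qd': array([-0.00231505, -0.00380302, -0.0010296 , -0.00371554, -0.0008166 ,
        0.00152164,  0.00066666]), 'joint_torque': array([-3.35508441e-03, -5.28506541e+01, -1.27197314e+00, -1.53839618e+01,
       -5.26564464e-02,  1.99290858e-03,  7.38967833e-05]), 'tool_pos': array([0.14046908, 0.60843615, 0.23801173]), 'eef_rot': array([ 1.13107406e-01,  9.93582434e-01, -8.13021150e-04, -1.32570575e-05]), 'contact_force': array([-0.69915332,  0.57979962, -0.02317618]), 'moment': array([0.01180451, 0.02681552, 0.01162849]), 'finger_force': 0.0, 'opening': 0.9967678225348161}
```

View pics/top0.png

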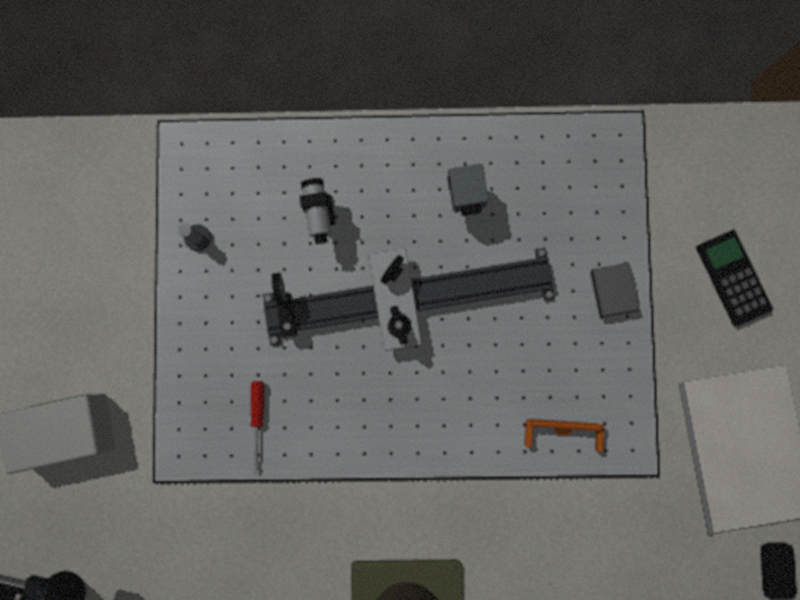

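View pics/scene0.png

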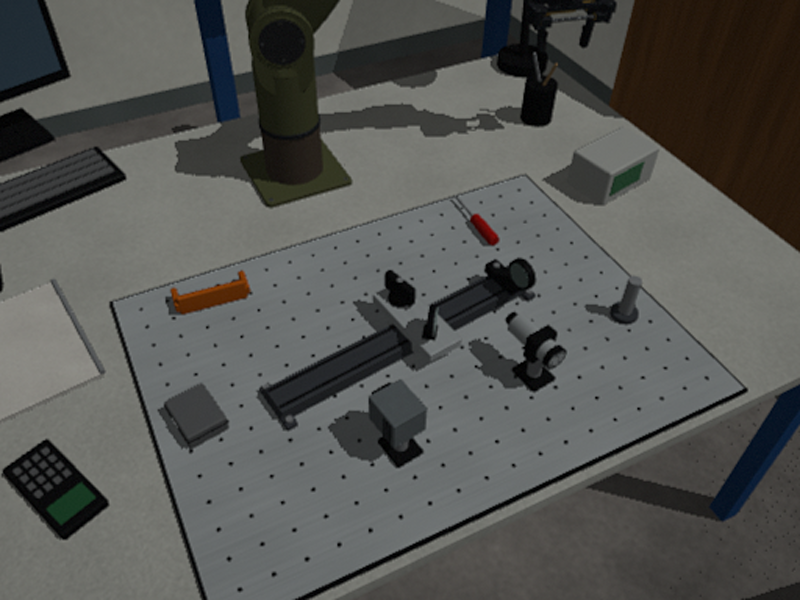

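The top view shows the laser barrel at about (317,210), the detector at (467,187), the mirror at (393,269) and the knob at (399,325). The rail's lens end is on the left (+y). Next I'll enlarge the centre.

```bash
python3 - <<'E'
import cv2,pickle
d=pickle.load(open("s0.pkl","rb"))
im=d["top"]["img"][105:230,160:360,::-1]
im=cv2.convertScaleAbs(im,alpha=1.8)
cv2.imwrite("pics/topc.png",cv2.resize(im,None,fx=4,fy=4,interpolation=cv2.INTER_CUBIC))
im=d["scene"]["img"][150:290,160:360,::-1]
im=cv2.convertScaleAbs(im,alpha=1.8)
cv2.imwrite("pics/scc.png",cv2.resize(im,None,fx=4,fy=4,interpolation=cv2.INTER_CUBIC))
E
```

```text
(no output)
```

View pics/topc.png

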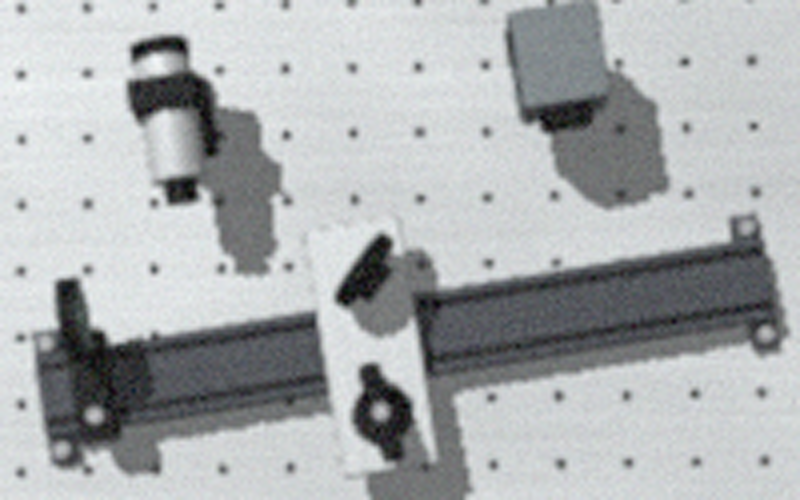

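View pics/scc.png

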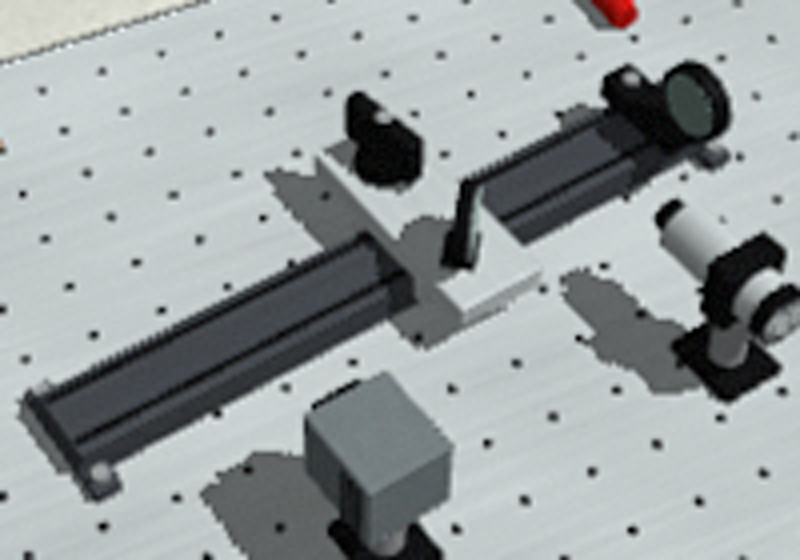

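```bash
cat > h.py <<'E'
import numpy as np
def ray(s,u,v):
    K=s["mtx"];c=s["cam_to_world"]
    d=np.array([(u-K[0,2])/K[0,0],-(v-K[1,2])/K[1,1],-1.]);return c[:3,3],c[:3,:3]@d
def atz(s,u,v,z):
    o,d=ray(s,u,v);return o+d*(z-o[2])/d[2]
def tri(*rs):
    A=0;b=0
    for o,d in rs:
        d=d/np.linalg.norm(d);P=np.eye(3)-np.outer(d,d);A=A+P;b=b+P@o
    return np.linalg.solve(A,b)
E
python3 - <<'E'
import pickle,numpy as np
from h import *
np.set_printoptions(precision=4,suppress=True)
d=pickle.load(open("s0.pkl","rb"))
T=lambda u,v:((u+.5)/4-.5+160,(v+.5)/4-.5+105)
S=lambda u,v:((u+.5)/4-.5+160,(v+.5)/4-.5+150)
t=d["top"];s=d["scene"]
print("knobdot",tri(ray(t,*T(381,412)),ray(s,*S(383,117))))
print("tip",tri(ray(t,*T(181,190)),ray(s,*S(668,212))))
for n,p,z in[("knob",(381,412),.112),("barA",(370,368),.124),("barB",(394,455),.124),("las rear",(161,60),.096),("las front",(177,172),.096),("tip",(181,190),.096),("mirA",(344,302),.125),("mirB",(385,240),.125),
 ("railFL",(110,347),.042),("railFR",(760,246),.042),("railNL",(110,414),.042),("railNR",(772,308),.042),
 ("cFL",(306,230),.064),("cNL",(350,474),.064),("cFR",(400,221),.064),("cNR",(438,460),.064)]:
    print(n,atz(t,*T(*p),z)[:2])
E
```

```text
knobdot [0.536  0.0044 0.1143]
tip [0.6936 0.1412 0.1051]
knob [0.5359 0.004 ]
barA [0.5655 0.0108]
barB [ 0.5057 -0.0048]
las rear [0.7896 0.1575]
las front [0.7088 0.1464]
tip [0.6959 0.1436]
mirA [0.6113 0.0281]
mirB [ 0.6538 -0.0007]
railFL [0.59   0.2027]
railFR [ 0.6567 -0.2726]
railNL [0.5411 0.2028]
railNR [ 0.6111 -0.2799]
cFL [0.6706 0.0573]
cNL [0.4945 0.0277]
cFR [ 0.6761 -0.0106]
cNR [ 0.5036 -0.0352]
```

The rail yaw is about 0.143. The knob is at (0.536, 0.004) with its bar at a yaw of about 0.25, and the carriage needs to travel about 0.116 m toward +y. Now I'll approach.

```bash
cat > to.py <<'E'
# usage: to.py x y z closing_yaw : shift/turn numbers in pendant units
import sys,numpy as np
from plant import r
from scipy.spatial.transform import Rotation as R
s=r.get_state();Q=R.from_quat(s["eef_rot"]);p=np.array(list(map(float,sys.argv[1:4])))
y=Q.apply([0,1,0]);a=np.arctan2(y[1],y[0]);g=float(sys.argv[4])
G=R.from_matrix(np.array([[-np.sin(g),np.cos(g),0],[np.cos(g),np.sin(g),0],[0,0,-1]]).T) if 0 else R.from_matrix(np.array([[-np.sin(g),np.cos(g),0],[np.cos(g),np.sin(g),0],[0,0,-1]]))
print("t",round(s["clock"],2),"pos",s["tool_pos"].round(4),"yaw",round(a,3),"f",s["contact_force"].round(1),"open",round(s["opening"],3),"q7",s["q"][6].round(2))
print("shift",(Q.inv().apply(p-s["tool_pos"])/.15).round(3),"turn",((Q.inv()*G).as_rotvec()/(np.pi/2)).round(3))
E
python3 -m pendant '[1,-0.867,-0.833,0,0,0,0.42, 1,-0.867,-0.833,0,0,0,0.42, 1,-0.867,-0.833,0,0,0,0.42, 1,-0.867,-0.833,0,0,0,0.42, 1,-0.867,-0.833,0,0,0,0.42]'
python3 to.py .536 .004 .22 -1.317
```

```text
clock: 0.6
tool_pos: [0.2428, 0.4526, 0.2386]
eef_rot: [0.434, 0.901, -0.002, 0.002]
contact_force: [0.3, -0.2, -0.8]
opening: 0.998
finger_force: 0.0
t 0.6 pos [0.2428 0.4526 0.2386] yaw 0.672 f [ 0.3 -0.2 -0.8] open 0.998 q7 -0.52
shift [-3.557 -0.332  0.141] turn [0.002 0.003 1.266]
```

```bash

python3 -m pendant '[1,-1,-0.093,0,0,0,0.42, 1,-1,-0.093,0,0,0,0.42, 1,-1,-0.093,0,0,0,0.42, 1,-1,-0.093,0,0,0,0.42, 1,-1,-0.093,0,0,0,0.42, 1,-1,-0.093,0,0,0,0.42]' >/dev/null
python3 to.py .536 .004 .22 -1.317
```

```text
t 1.2 pos [0.3233 0.3326 0.2386] yaw 0.024 f [-0.2  0.4  0.8] open 1.001 q7 -0.74
shift [-2.223  1.366  0.125] turn [0.    0.    0.854]
```

```bash

python3 -m pendant '[1,-1,0.61,0,0,0,0.42, 1,-1,0.61,0,0,0,0.42, 1,-1,0.61,0,0,0,0.42, 1,-1,0.61,0,0,0,0.42, 1,-1,0.61,0,0,0,0.42, 1,-1,0.61,0,0,0,0.42]' >/dev/null
python3 to.py .536 .004 .22 -1.317
```

```text
t 1.8 pos [0.4184 0.1849 0.2385] yaw -0.635 f [-0.1  0.6 -0.1] open 0.998 q7 -0.86
shift [-0.506  1.346  0.124] turn [0.    0.    0.434]
```

```bash

python3 -m pendant '[1,-0.38,1,0,0,0,0.434, 1,-0.38,1,0,0,0,0.434, 1,-0.38,1,0,0,0,0.434, 1,-0.38,1,0,0,0,0.434, 1,-0.38,1,0,0,0,0.434, 1,-0.38,1,0,0,0,0.434, 1,-0.38,1,0,0,0,0.434]' >/dev/null
python3 to.py .536 .004 .22 -1.317; python3 - <<'E'
from plant import r
import cv2,pickle
s=r.snapshot("wrist");pickle.dump(s,open("w0.pkl","wb"));print(s["mtx"][0])
cv2.imwrite("pics/w0.png",cv2.resize(cv2.convertScaleAbs(s["img"][:,:,::-1],alpha=1.6),(800,600),interpolation=cv2.INTER_CUBIC))
E
```

```text
t 2.5 pos [0.5048 0.0518 0.2384] yaw -1.311 f [-0.9  0.1  0. ] open 0.998 q7 -1.07
shift [0.12  0.362 0.122] turn [-0.001  0.001  0.004]
[303.47871591   0.         255.22998973]
```

View pics/w0.png

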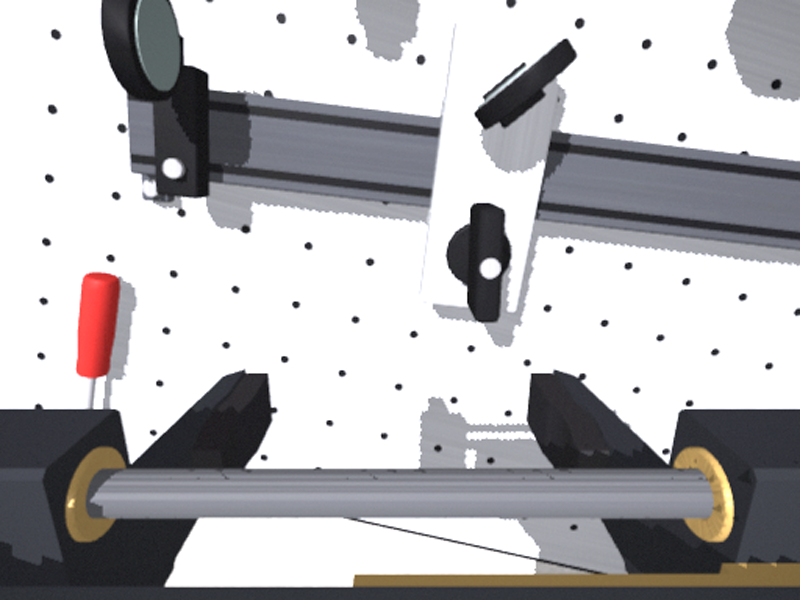

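The wrist view shows the bar running from (488,206) to (485,320), with the hub dot at (490,268). I'll triangulate that.

```bash
python3 - <<'E'
import pickle,numpy as np
from h import *
d=pickle.load(open("s0.pkl","rb"));w=pickle.load(open("w0.pkl","rb"))
T=lambda u,v:((u+.5)/4-.5+160,(v+.5)/4-.5+105)
S=lambda u,v:((u+.5)/4-.5+160,(v+.5)/4-.5+150)
W=lambda u,v:((u+.5)*.64-.5,(v+.5)*.64-.5)
print("dot",tri(ray(d["top"],*T(381,412)),ray(d["scene"],*S(383,117)),ray(w,*W(490,268))), tri(ray(d["scene"],*S(383,117)),ray(w,*W(490,268))))
for z in(.112,.12):
  a,b=atz(w,*W(488,206),z),atz(w,*W(485,320),z);c=a-b
  print(a,b,(a+b)/2,np.linalg.norm(c),np.arctan2(c[1],c[0]),"dot",atz(w,*W(490,268),z))
a,b=atz(w,*W(455,24),.064),atz(w,*W(422,293),.064);c=a-b;print("plate",np.arctan2(c[1],c[0]))
a,b=atz(w,*W(237,93),.042),atz(w,*W(800,161),.042);c=a-b;print("rail",np.arctan2(-c[0],c[1]))
E
python3 to.py .536 .004 .15 -1.317
```

```text
dot [0.5358605  0.00459629 0.11400264] [0.53592371 0.00496313 0.11409617]
[0.5690648  0.01651986 0.112     ] [ 0.50419769 -0.00272212  0.112     ] [0.53663124 0.00689887 0.112     ] 0.0676608887868273 0.28836868734423027 dot [0.53549342 0.004346   0.112     ]
[0.56933725 0.01809554 0.12      ] [ 0.50637413 -0.00058166  0.12      ] [0.53785569 0.00875694 0.12      ] 0.06567489466237189 0.28836868734423 dot [0.53675126 0.006279   0.12      ]
plate 0.15613346837219932
rail 0.14825561098203405
t 2.55 pos [0.5048 0.0517 0.2385] yaw -1.312 f [-0.7 -0.5 -0.3] open 0.999 q7 -1.07
shift [0.12  0.361 0.59 ] turn [-0.001  0.     0.003]
```

```bash

python3 -m pendant '[1,0.12,0.357,0.3,0,0,0, 1,0.12,0.357,0.59,0,0,0, 1,0.12,0.357,0.59,0,0,0, 1,0.12,0.357,0.59,0,0,0]' >/dev/null
python3 to.py .536 .0045 .081 -1.3
```

```text
t 2.95 pos [0.5347 0.0037 0.1491] yaw -1.316 f [-0.2 -0.  -0.1] open 0.999 q7 -0.91
shift [ 0.011 -0.002  0.454] turn [-0.001  0.002 -0.01 ]
```

```bash

python3 -m pendant '[1,0.011,0,0.25,0,0,-0.01, 1,0.011,0,0.454,0,0,-0.01, 1,0.011,0,0.454,0,0,-0.01]'
python3 -m pendant '[0.15,0,0,0,0,0,0, 0.15,0,0,0,0,0,0, 0.15,0,0,0,0,0,0, 0.15,0,0,0,0,0,0, 0.1,0,0,0,0,0,0, 0.1,0,0,0,0,0,0, 0.1,0,0,0,0,0,0, 0.1,0,0,0,0,0,0]' 20
python3 to.py .536 .0045 .081 -1.3; python3 -c "
from plant import r;print(r.get_state()['moment'])"
```

```text
clock: 3.25
tool_pos: [0.5361, 0.0055, 0.0812]
eef_rot: [0.991, 0.136, -0.002, -0.001]
contact_force: [-1.8, 0.0, -0.2]
opening: 1.001
finger_force: 0.0
clock: 4.05
tool_pos: [0.5376, 0.0035, 0.082]
eef_rot: [0.991, 0.134, -0.0, -0.0]
contact_force: [0.5, -0.3, 0.2]
opening: 0.296
finger_force: 0.0
t 4.05 pos [0.5376 0.0035 0.082 ] yaw -1.301 f [ 0.5 -0.3  0.2] open 0.296 q7 -0.85
shift [-0.009 -0.01   0.007] turn [-0.     0.    -0.001]
[-0.02762043  0.1136005   0.01080436]
```

```bash

python3 -m pendant '[0.1,-0.009,0,0,0,0,0, 0.1,-0.009,0,0,0,0,0, 0.1,-0.009,0,0,0,0,0, 0.1,-0.009,0,0,0,0,0]' 20
python3 -c "
from plant import r;print(r.get_state()['moment'])"
```

```text
clock: 4.45
tool_pos: [0.5363, 0.0051, 0.082]
eef_rot: [0.991, 0.135, -0.0, -0.001]
contact_force: [0.3, 5.2, -0.0]
opening: 0.177
finger_force: 20.0
[ 1.15600765  0.11504879 -0.0791454 ]
```

```bash

python3 -m pendant '[0.1,0,0,0,0,0,-0.09, 0.1,0,0,0,0,0,-0.18, 0.1,0,0,0,0,0,-0.27, 0.1,0,0,0,0,0,-0.35, 0.1,0,0,0,0,0,-0.35]' 25
python3 -c "
from plant import r;print(r.get_state()['moment'])"
python3 to.py .536 .0045 .081 -1.3
```

```text
clock: 4.95
tool_pos: [0.5365, 0.0032, 0.082]
eef_rot: [0.917, 0.399, 0.0, -0.0]
contact_force: [0.1, 2.1, -1.3]
opening: 0.181
finger_force: 25.0
[ 0.36747914 -0.03493389  0.24769631]
t 4.95 pos [0.5365 0.0032 0.082 ] yaw -0.751 f [ 0.1  2.1 -1.3] open 0.181 q7 -0.52
shift [ 0.004 -0.008  0.007] turn [-0.   -0.    0.35]
```

Knob torque is about 0.25 N m, so it is turning with the gripper. I'll continue.

```bash

python3 -m pendant '[0.1,0,0,0,0,0,-0.09, 0.1,0,0,0,0,0,-0.18, 0.1,0,0,0,0,0,-0.27, 0.1,0,0,0,0,0,-0.33, 0.1,0,0,0,0,0,-0.33]' 25
python3 -c "
from plant import r;print(r.get_state()['moment'])"
python3 to.py .520 .119 .082 -.23
```

```text
clock: 5.45
tool_pos: [0.5363, 0.0029, 0.082]
eef_rot: [0.785, 0.619, -0.0, -0.0]
contact_force: [-0.2, 1.4, -0.6]
opening: 0.182
finger_force: 25.0
[0.21861198 0.04455817 0.09828955]
t 5.45 pos [0.5363 0.0029 0.082 ] yaw -0.236 f [-0.2  1.4 -0.6] open 0.182 q7 -0.22
shift [ 0.728 -0.286 -0.   ] turn [-0.    -0.    -0.004]
```

```bash

python3 -m pendant '[0.1,0.07,-0.028,0,0,0,0, 0.1,0.19,-0.076,0,0,0,0, 0.1,0.31,-0.125,0,0,0,0, 0.1,0.43,-0.173,0,0,0,0, 0.1,0.55,-0.221,0,0,0,0, 0.1,0.67,-0.27,0,0,0,0, 0.1,0.70,-0.282,0,0,0,0, 0.1,0.7,-0.282,0,0,0,0]' 25
python3 -c "
from plant import r;print(r.get_state()['moment'])"
python3 to.py .520 .119 .082 -.23;python3 - <<'E'
from plant import r
import cv2,pickle
s=r.snapshot("top");c=r.snapshot("scene");w=r.snapshot("wrist");pickle.dump(dict(top=s,scene=c,wrist=w),open("s1.pkl","wb"))
import numpy as np
a=cv2.resize(cv2.convertScaleAbs(s["img"][100:220,160:280,::-1],alpha=1.8),(480,480),interpolation=cv2.INTER_CUBIC)
b=cv2.resize(cv2.convertScaleAbs(w["img"][:,:,::-1],alpha=1.4),(320,240))
o=np.zeros((480,800,3),np.uint8);o[:,:480]=a;o[:240,480:]=b;o[240:,480:]=cv2.resize(cv2.convertScaleAbs(c["img"][160:280,230:390,::-1],alpha=1.8),(320,240))
cv2.imwrite("pics/c1.png",o)
E
```

```text
clock: 6.25
tool_pos: [0.5194, 0.1167, 0.082]
eef_rot: [0.784, 0.62, 0.0, -0.0]
contact_force: [1.0, 2.8, -3.7]
opening: 0.181
finger_force: 25.0
[ 0.38109171 -0.09795706 -0.08191801]
t 6.25 pos [0.5194 0.1167 0.082 ] yaw -0.233 f [ 1.   2.8 -3.7] open 0.181 q7 -0.36
shift [0.016 0.001 0.   ] turn [ 0.    -0.001 -0.002]
```

View pics/c1.png

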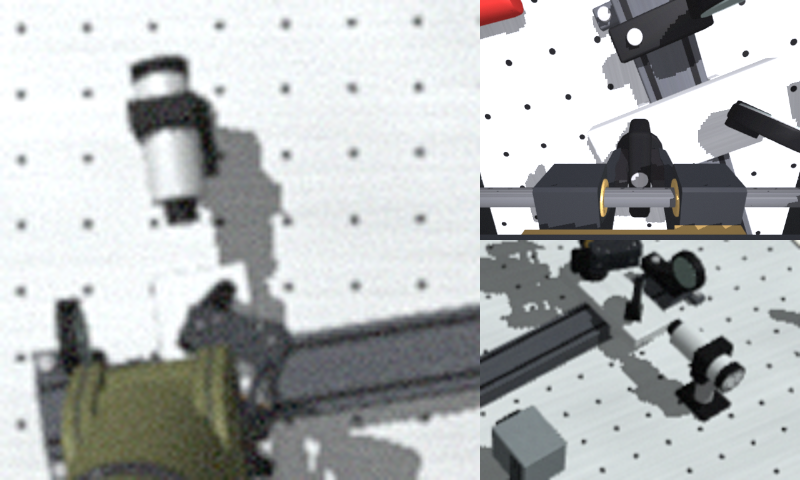

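The carriage slid with the held knob. I'll check the alignment in one enlarged composite.

```bash
python3 - <<'E'
import cv2,pickle,numpy as np
d=pickle.load(open("s1.pkl","rb"))
o=np.zeros((560,800,3),np.uint8)
o[:,:400]=cv2.resize(cv2.convertScaleAbs(d["top"]["img"][110:180,185:235,::-1],alpha=1.5),(400,560),interpolation=cv2.INTER_CUBIC)
o[:,400:]=cv2.resize(cv2.convertScaleAbs(d["wrist"]["img"][150:290,330:430,::-1] if 0 else d["scene"]["img"][165:305,285:385,::-1],alpha=1.5),(400,560),interpolation=cv2.INTER_CUBIC)
cv2.imwrite("pics/c2.png",o)
E
```

```text
(no output)
```

View pics/c2.png

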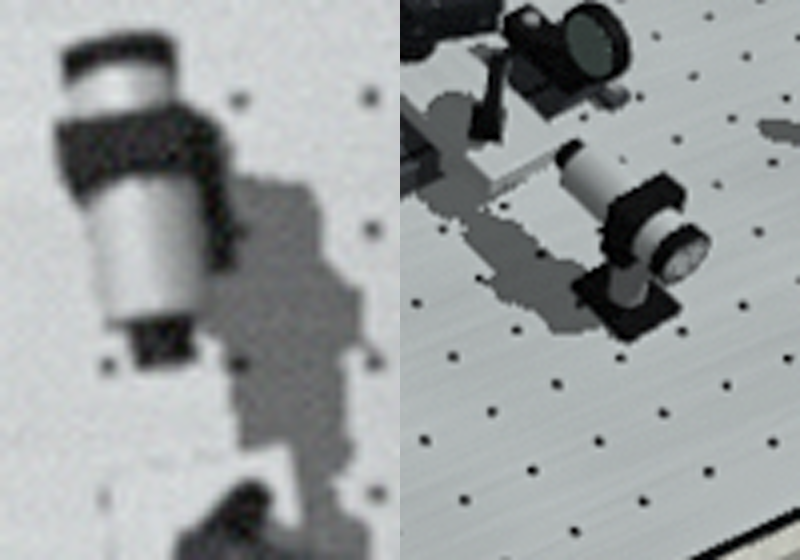

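```bash
python3 - <<'E'
import pickle,numpy as np
from h import *
d=pickle.load(open("s1.pkl","rb"));t=d["top"];s=d["scene"]
T=lambda u,v:((u+.5)/8-.5+185,(v+.5)/8-.5+110)
S=lambda u,v:((u-400+.5)/4-.5+285,(v+.5)/4-.5+165)
for yaw in(.143,.147):
  e=np.array([-np.sin(yaw),np.cos(yaw)]);x=np.array([np.cos(yaw),np.sin(yaw)])
  print(yaw)
  for n,p,z in[("cap",(119.5,62),.096),("mid",(143.5,200),.096),("front",(156,300),.096),("tip",(165,345),.096),("cL",(108,465),.064),("cR",(293,446),.064)]:
    q=atz(t,*T(*p),z)[:2];print(n,q,"x %.4f y %.4f"%(q@x,q@e))
  for n,p,z in[("ScR",(491,187),.064),("ScL",(560,143),.064),("Stip",(570,153),.096),("Scap",(683,254),.096)]:
    q=atz(s,*S(*p),z)[:2];print(n,q,"x %.4f y %.4f"%(q@x,q@e))
  print("tcp",np.array([.5194,.1167])@e)
E
```

```text
0.143
cap [0.79634773 0.15851096] x 0.8108 y 0.0434
mid [0.74640775 0.15016409] x 0.7602 y 0.0423
front [0.71044597 0.14588311] x 0.7240 y 0.0431
tip [0.69429643 0.14276744] x 0.7076 y 0.0424
cL [0.65623346 0.16746319] x 0.6734 y 0.0722
cR [0.66206267 0.1005601 ] x 0.6696 y 0.0052
ScR [0.66733246 0.09965878] x 0.6747 y 0.0035
ScL [0.65282619 0.16476219] x 0.6696 y 0.0700
Stip [0.68774969 0.14608895] x 0.7015 y 0.0466
Scap [0.79506415 0.16316969] x 0.8102 y 0.0482
tcp 0.041487512932111545
0.147
cap [0.79634773 0.15851096] x 0.8110 y 0.0402
mid [0.74640775 0.15016409] x 0.7604 y 0.0392
front [0.71044597 0.14588311] x 0.7242 y 0.0402
tip [0.69429643 0.14276744] x 0.7077 y 0.0395
cL [0.65623346 0.16746319] x 0.6737 y 0.0695
cR [0.66206267 0.1005601 ] x 0.6697 y 0.0025
ScR [0.66733246 0.09965878] x 0.6747 y 0.0008
ScL [0.65282619 0.16476219] x 0.6699 y 0.0674
Stip [0.68774969 0.14608895] x 0.7017 y 0.0438
Scap [0.79506415 0.16316969] x 0.8104 y 0.0450
tcp 0.03936426781137958
```

The estimates disagree by a few mm. I'll let go, rise, and turn the wrist camera square to the rail above the laser line, so that height errors cancel out.

```bash

python3 -m pendant '[0.5,0,0,0,0,0,0, 0.5,0,0,0,0,0,0, 0.5,0,0,0,0,0,0, 0.5,0,0,0,0,0,0]'
python3 -m pendant '[0.5,0,0,-0.2,0,0,0, 0.5,0,0,-0.5,0,0,0, 0.5,0,0,-0.8,0,0,0, 0.5,0,0,-1,0,0,0, 0.5,0,0,-1,0,0,0]'
python3 to.py .520 .1185 .24 -1.427
```

```text
clock: 6.8
tool_pos: [0.5195, 0.1145, 0.0822]
eef_rot: [0.785, 0.62, -0.0, 0.0]
contact_force: [0.2, 0.0, 0.4]
opening: 0.493
finger_force: 0.0
clock: 7.3
tool_pos: [0.5221, 0.1153, 0.2363]
eef_rot: [0.785, 0.62, 0.004, 0.002]
contact_force: [0.9, -0.2, -0.3]
opening: 0.501
finger_force: 0.0
t 7.3 pos [0.5221 0.1153 0.2363] yaw -0.234 f [ 0.9 -0.2 -0.3] open 0.501 q7 -0.4
shift [ 0.018 -0.018 -0.025] turn [ 0.003 -0.005  0.76 ]
```

```bash

python3 -m pendant '[1,0.018,-0.018,-0.3,0,0,0.1, 1,0.018,-0.018,-0.5,0,0,0.2, 1,0.018,-0.018,-0.5,0,0,0.29, 1,0.018,-0.018,-0.5,0,0,0.38, 1,0.018,-0.018,-0.5,0,0,0.47, 1,0.018,-0.018,-0.5,0,0,0.56, 1,0.018,-0.018,-0.5,0,0,0.65, 1,0.018,-0.018,-0.5,0,0,0.74, 1,0.018,-0.018,-0.5,0,0,0.76, 1,0.018,-0.018,-0.5,0,0,0.76]' >/dev/null
python3 to.py .520 .1185 .24 -1.427
python3 - <<'E'
from plant import r
import cv2,pickle
s=r.snapshot("wrist");pickle.dump(s,open("w2.pkl","wb"));print(s["cam_to_world"].round(3))
cv2.imwrite("pics/w2.png",cv2.resize(cv2.convertScaleAbs(s["img"][:,:,::-1],alpha=1.2),(800,600),interpolation=cv2.INTER_CUBIC))
E
```

```text
t 8.3 pos [0.517  0.1182 0.3063] yaw -1.425 f [-0.5  0.3  0.2] open 0.999 q7 -1.37
shift [0.021 0.001 0.442] turn [0.    0.001 0.001]
[[ 0.146  0.945  0.292  0.592]
 [-0.989  0.139  0.042  0.128]
 [-0.001 -0.295  0.955  0.452]
 [ 0.     0.     0.     1.   ]]
```

View pics/w2.png

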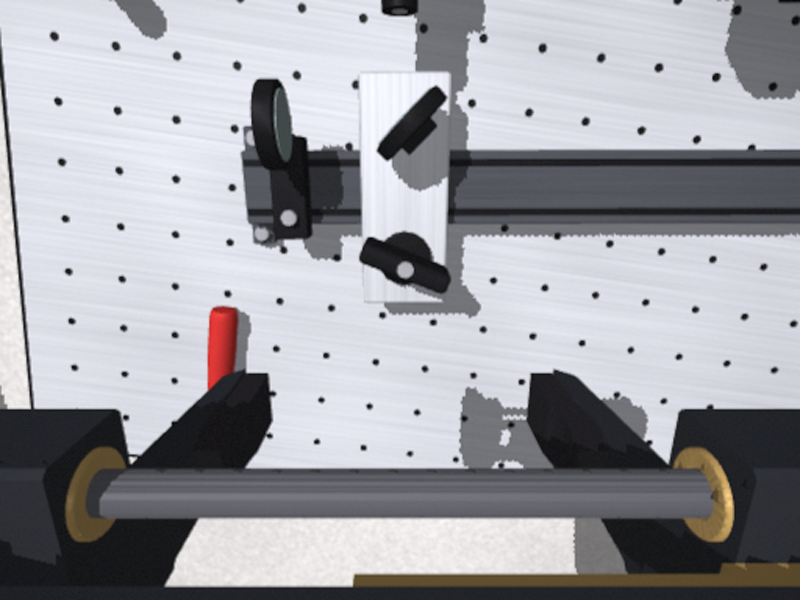

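The laser tip spans columns 383–417 (centre 400, row 7). The plate edges are at 360/451 (row 75) and 363/448 (row 300), so its centre is 405.5. The knob dot is at (405,269), so the carriage needs to go a few mm further toward +y.

```bash
python3 - <<'E'
import pickle,numpy as np
from h import *
w=pickle.load(open("w2.pkl","rb"))
W=lambda u,v:((u+.5)*.64-.5,(v+.5)*.64-.5)
a,b=atz(w,*W(330,151),.042),atz(w,*W(800,151),.042);c=a-b;yaw=np.arctan2(-c[0],c[1]);print("rail yaw",yaw)
for yaw in(.143,.148):
 e=np.array([-np.sin(yaw),np.cos(yaw)]);print(yaw)
 for n,p,z in[("tip",(400,7),.096),("pFL",(360,75),.064),("pFR",(451,75),.064),("pNL",(363,298),.064),("pNR",(448,298),.064),("dot",(405,269),.113),("mA",(377,152),.1),("mB",(446,92),.1)]:
  q=atz(w,*W(*p),z)[:2];print(n,q.round(4),"y %.4f"%(q@e))
E
python3 - <<'E'
from plant import r
import cv2,numpy as np
w=r.snapshot("wrist")["img"][:,:,::-1]
w=cv2.convertScaleAbs(w,alpha=1.2)
cv2.imwrite("pics/w2c.png",cv2.resize(w[0:110,205:305],(600,600) if 0 else (545,600),interpolation=cv2.INTER_CUBIC))
E
```

```text
rail yaw 0.14606502427939916
0.143
tip [0.6895 0.1423] y 0.0426
pFL [0.6501 0.1666] y 0.0722
pFR [0.66   0.0996] y 0.0045
pNL [0.4795 0.1431] y 0.0733
pNR [0.49   0.0716] y 0.0010
dot [0.52   0.1136] y 0.0384
mA [0.5976 0.1452] y 0.0585
mB [0.6429 0.1038] y 0.0111
0.148
tip [0.6895 0.1423] y 0.0391
pFL [0.6501 0.1666] y 0.0689
pFR [0.66   0.0996] y 0.0012
pNL [0.4795 0.1431] y 0.0708
pNR [0.49   0.0716] y -0.0015
dot [0.52   0.1136] y 0.0357
mA [0.5976 0.1452] y 0.0555
mB [0.6429 0.1038] y 0.0079
```

View pics/w2c.png

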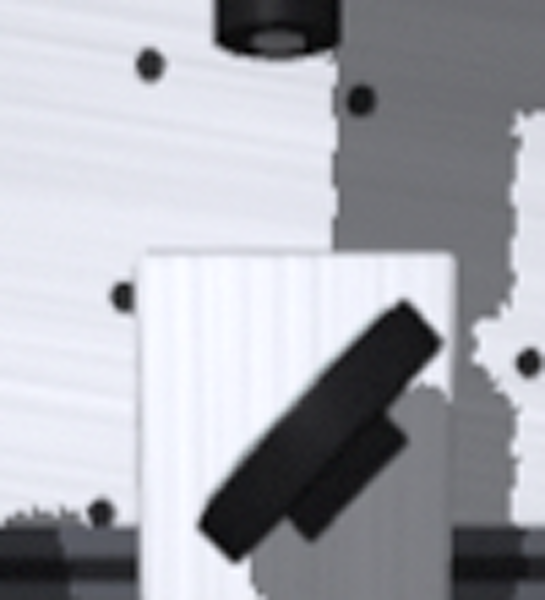

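The crop gives the tip centre at column 255.6 and the plate centre at 259.1, which agrees: the carriage must go about 4.0 mm further toward +y. I'll regrip the knob.

```bash

python3 to.py .520 .1136 .17 -.236
python3 -m pendant '[0.5,0.02,0.02,0.3,0,0,-0.09, 0.5,0.02,0.02,0.6,0,0,-0.18, 0.5,0.02,0.02,0.9,0,0,-0.27, 0.5,0.02,0.02,0.9,0,0,-0.36, 0.5,0.02,0.02,0.9,0,0,-0.45, 0.5,0.02,0.02,0.9,0,0,-0.54, 0.5,0.02,0.02,0.9,0,0,-0.63, 0.5,0.02,0.02,0.9,0,0,-0.72, 0.5,0.02,0.02,0.9,0,0,-0.757, 0.5,0.02,0.02,0.9,0,0,-0.757]' >/dev/null
python3 to.py .520 .1136 .082 -.236
```

```text
t 8.4 pos [0.5172 0.1183 0.3067] yaw -1.425 f [-0.8 -0.4 -0.5] open 1.001 q7 -1.37
shift [0.014 0.033 0.911] turn [-0.     0.    -0.757]
t 9.4 pos [0.521  0.1156 0.1721] yaw -0.237 f [-0.3  0.9  0.2] open 0.497 q7 -0.43
shift [-0.015 -0.003  0.601] turn [-0.    -0.001 -0.   ]
```

```bash

python3 -m pendant '[0.5,-0.015,-0.003,0.3,0,0,0, 0.5,-0.015,-0.003,0.6,0,0,0, 0.5,-0.015,-0.003,0.6,0,0,0]'
python3 -m pendant '[0.1,0,0,0,0,0,0, 0.1,0,0,0,0,0,0, 0.1,0,0,0,0,0,0, 0.1,0,0,0,0,0,0, 0.1,0,0,0,0,0,0, 0.1,0,0,0,0,0,0]' 25
python3 to.py .5194 .1176 .082 -.236
```

```text
clock: 9.7
tool_pos: [0.516, 0.1129, 0.0773]
eef_rot: [0.786, 0.618, -0.005, -0.002]
contact_force: [-0.8, -0.3, 0.6]
opening: 0.502
finger_force: 0.0
clock: 10.3
tool_pos: [0.5196, 0.1142, 0.084]
eef_rot: [0.786, 0.618, 0.001, -0.0]
contact_force: [-2.0, 0.1, 9.1]
opening: 0.181
finger_force: 25.0
t 10.3 pos [0.5196 0.1142 0.084 ] yaw -0.237 f [-2.   0.1  9.1] open 0.181 q7 -0.42
shift [ 0.022 -0.007  0.013] turn [ 0.    -0.001 -0.001]
```

```bash

python3 -m pendant '[0.1,0.008,-0.003,-0.01,0,0,0, 0.1,0.016,-0.006,-0.01,0,0,0, 0.1,0.025,-0.01,-0.01,0,0,0, 0.1,0.025,-0.01,-0.01,0,0,0, 0.1,0.025,-0.01,-0.01,0,0,0]' 25
python3 to.py .5190 .1182 .084 -1.425
```

```text
clock: 10.8
tool_pos: [0.5191, 0.1177, 0.084]
eef_rot: [0.786, 0.618, -0.0, -0.0]
contact_force: [-3.2, -1.6, 5.2]
opening: 0.177
finger_force: 25.0
t 10.8 pos [0.5191 0.1177 0.084 ] yaw -0.238 f [-3.2 -1.6  5.2] open 0.177 q7 -0.42
shift [ 0.003 -0.002 -0.   ] turn [-0.     0.     0.756]
```

```bash

python3 -m pendant '[0.1,0.003,-0.001,0,0,0,0.09, 0.1,0.003,-0.001,0,0,0,0.18, 0.1,0.003,-0.001,0,0,0,0.27, 0.1,0.003,-0.001,0,0,0,0.34, 0.1,0.003,-0.001,0,0,0,0.34]' 25
python3 to.py .5190 .1182 .084 -1.425;  python3 -c "
from plant import r;print(r.get_state()['moment'])"
```

```text
clock: 11.3
tool_pos: [0.5192, 0.1182, 0.084]
eef_rot: [0.922, 0.388, 0.0, 0.0]
contact_force: [-2.1, -1.9, 5.7]
opening: 0.181
finger_force: 25.0
t 11.3 pos [0.5192 0.1182 0.084 ] yaw -0.774 f [-2.1 -1.9  5.7] open 0.181 q7 -0.73
shift [-0.001 -0.001 -0.   ] turn [ 0.    -0.     0.414]
[-0.47206888  0.67792391 -0.04932192]
```

```bash

python3 -m pendant '[0.1,0,0,0,0,0,0.09, 0.1,0,0,0,0,0,0.18, 0.1,0,0,0,0,0,0.27, 0.1,0,0,0,0,0,0.36, 0.1,0,0,0,0,0,0.40, 0.1,0,0,0,0,0,0.40]' 30
python3 to.py .5190 .1182 .084 -1.425;  python3 -c "
from plant import r;print(r.get_state()['moment'])"
python3 -m pendant '[0.1,0,0,0,0,0,0.03, 0.1,0,0,0,0,0,0.06, 0.1,0,0,0,0,0,0.06]' 30
python3 to.py .5190 .1182 .084 -1.425;  python3 -c "
from plant import r;print(r.get_state()['moment'])"
```

```text
clock: 11.9
tool_pos: [0.5193, 0.118, 0.0841]
eef_rot: [0.996, 0.085, 0.0, 0.0]
contact_force: [-2.5, -1.4, 6.6]
opening: 0.178
finger_force: 30.0
t 11.9 pos [0.5193 0.118  0.0841] yaw -1.4 f [-2.5 -1.4  6.6] open 0.178 q7 -1.11
shift [-0.002 -0.001  0.   ] turn [ 0.    -0.     0.016]
[-0.53066115  0.73311043  0.09850653]
clock: 12.2
tool_pos: [0.5195, 0.1181, 0.0841]
eef_rot: [0.999, 0.039, 0.0, 0.0]
contact_force: [-3.1, -2.9, 6.2]
opening: 0.188
finger_force: 30.0
t 12.2 pos [0.5195 0.1181 0.0841] yaw -1.492 f [-3.1 -2.9  6.2] open 0.188 q7 -1.16
shift [-0.003 -0.001  0.   ] turn [ 0.    -0.    -0.043]
[-0.48946445  0.6728354   0.72233405]
```

The moment jumped to 0.72 N m, so the knob is at the tight stop. I'll release, rise and inspect.

```bash

python3 -m pendant '[1,0,0,0,0,0,0, 1,0,0,0,0,0,0, 1,0,0,0,0,0,0, 1,0,0,0,0,0,0, 1,0,0,0,0,0,0]'
python3 -m pendant '[1,0,0,-0.2,0,0,0, 1,0,0,-0.5,0,0,-0.04, 1,0,0,-0.8,0,0,-0.04, 1,0,0,-1,0,0,-0.04, 1,0,0,-1,0,0,-0.04]' >/dev/null
python3 -m pendant '[1,0,0,-0.25,0,0,0, 1,0,0,-0.5,0,0,0, 1,0,0,-0.5,0,0,0, 1,0,0,-0.5,0,0,0]' >/dev/null
python3 to.py .517 .1182 .306 -1.425
python3 - <<'E'
from plant import r
import cv2,pickle
s=r.snapshot("wrist");pickle.dump(s,open("w3.pkl","wb"))
cv2.imwrite("pics/w3.png",cv2.resize(cv2.convertScaleAbs(s["img"][0:210,190:330,::-1],alpha=1.2),(400,600),interpolation=cv2.INTER_CUBIC))
E
```

```text
clock: 12.7
tool_pos: [0.5194, 0.1183, 0.0835]
eef_rot: [0.999, 0.038, 0.0, -0.0]
contact_force: [0.7, -0.7, 0.5]
opening: 0.613
finger_force: 0.0
t 13.6 pos [0.5191 0.1184 0.3082] yaw -1.431 f [-0.2 -0.4 -1.5] open 0.999 q7 -1.33
shift [-0.014 -0.     0.014] turn [-0.     0.    -0.004]
```

View pics/w3.png

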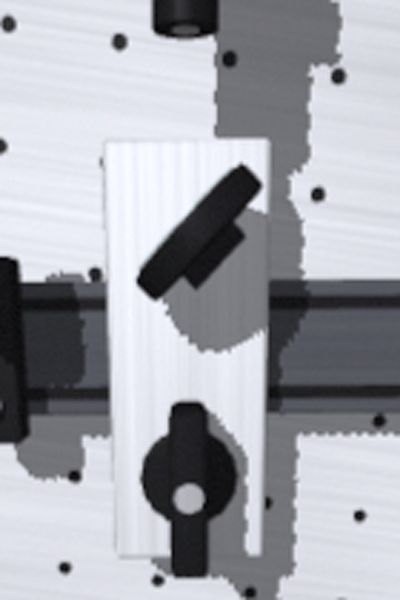

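The bar now stands straight across the rail. The tip spans 153–217 (centre 185), the plate 105–271 (row 140) and 117–262 (row 555), and the dot is at (189,498).

```bash
python3 - <<'E'
import pickle,numpy as np,cv2
from h import *
w=pickle.load(open("w3.pkl","rb"))
k=140/400
W=lambda u,v:((u+.5)*k-.5+190,(v+.5)*k-.5)
g=w["img"].astype(float).mean(2)
def edges(row,lo,hi):
    p=g[row-1:row+2,lo:hi].mean(0);d=np.diff(p);a,b=[np.argsort(-s*d)[0] for s in(1,-1)]
    f=lambda i,s:lo+.5+np.average(np.arange(max(i-2,0),i+3),weights=np.clip(s*d[max(i-2,0):i+3],0,None))
    return f(a,1),f(b,-1)
print("plate edges",edges(52,215,300))
e_=edges(5,235,275);print("tip edges",e_)
for yaw in(.143,.146,.149):
 e=np.array([-np.sin(yaw),np.cos(yaw)])
 y=lambda u,v,z:atz(w,*W(u,v),z)[:2]@e
 print(yaw,"tip",y(185,20,.096).round(4),"plate far",((y(105,142,.064)+y(271,142,.064))/2).round(4),"near",((y(117,553,.064)+y(262,553,.064))/2).round(4),"dot",y(189,498,.113).round(4))
a,b=atz(w,*W(30,283),.042),atz(w,*W(390,283),.042);c=a-b;print(np.arctan2(-c[0],c[1]))
c=atz(w,*W(190,404),.11)-atz(w,*W(190,575),.11);print("bar",np.arctan2(c[1],c[0]))
E
```

```text
Traceback (most recent call last):
TypeError: Axis must be specified when shapes of a and weights differ.
```

```bash
python3 - <<'E'
import pickle,numpy as np
from h import *
w=pickle.load(open("w3.pkl","rb"))
k=140/400
W=lambda u,v:((u+.5)*k-.5+190,(v+.5)*k-.5)
for yaw in(.143,.146,.149):
 e=np.array([-np.sin(yaw),np.cos(yaw)])
 y=lambda u,v,z:atz(w,*W(u,v),z)[:2]@e
 print(yaw,"tip",y(185,20,.096).round(4),"plate far",((y(105,142,.064)+y(271,142,.064))/2).round(4),"near",((y(117,553,.064)+y(262,553,.064))/2).round(4),"dot",y(189,498,.113).round(4))
a,b=atz(w,*W(30,283),.042),atz(w,*W(390,283),.042);c=a-b;print(np.arctan2(-c[0],c[1]))
c=atz(w,*W(190,404),.11)-atz(w,*W(190,575),.11);print("bar",np.arctan2(c[1],c[0]))
E
```

```text
0.143 tip 0.0431 plate far 0.0422 near 0.042 dot 0.0421
0.146 tip 0.041 plate far 0.0402 near 0.0405 dot 0.0405
0.149 tip 0.0389 plate far 0.0382 near 0.0391 dot 0.039
0.13968689875035278
bar 0.14063935161133062
```

The mirror is within about 1 mm of the laser axis. The bar yaw (0.141) matches the rail yaw (0.140), so the knob is fully tight. The gripper is clear, so I'm handing in.

```bash
python3 -c "
from plant import r;print(r.finish_job())"
```

```text
the job is handed in; nothing more can be done
None
```

I loosened the clamp and slid the carriage until the mirror was within about 1 mm of the laser axis, as measured in the wrist camera. I then tightened the knob to its stop, let go, and handed the job in at about 13.7 s; no verdict came back.

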